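# Shut and latch the caddy lid

## Robot

A 6-joint arm with a two-finger parallel gripper is mounted at the origin on the work surface. World frame = base frame: x ahead of the robot, y to its left, z up, the work surface at z = 0. Lengths are in m, angles in rad, forces in N, time in s.
With the tool pointing down it reaches from about 0.3 to 0.825 m from the base axis. Payload 5.4 kg.
Tool frame: the origin (TCP) lies on the centre line of the jaws, within the pads' length; the fingertips stand 25 mm ahead of it and the grasp point (between the pads) lies 6 mm ahead of it; z points along the fingers, y is the direction in which the jaws open and shut (so a half turn about z gives the same grasp; the last joint's range is limited). The gripper opens to 92 mm and grips with 3 to 60 N. Pads are 20 mm wide; open, the fingers measure 128 mm over their backs; the gripper's body (75 mm by 189 mm) begins 69 mm behind the grasp point.
Start: joints at [-1.384, 0.158, 1.597, -0, 1.386, -0.21], TCP at [0.222, -0.53, 0.24] pointing down, gripper open.
Joint ranges: [-2.91, 2.91], [-0.94, 2.29], [0.18, 2.7], [-1.29, 4.43], [0.17, 2.64], [-3, 3]. Speed limits (rad/s): [2.57, 2.57, 3.14, 3.14, 3.14, 3.14].

## Interface

Orientations are given as a rotation vector (axis times angle).
In Python, from workcell import monitor, imaging, order gives the robot as it stands.
- The arm moves only by the tool move_arm, never from a script. Its argument "plan" is a list of rows, each an object of numbers: "x", "y", "z": the shift along the tool's x, y, z in cm; "ax", "ay", "az": the turn, a rotation vector about the tool's x, y, z in rad; "jaw": the closure, from 0 (fully open) to 1 (shut). A call has 1 to 5 rows; each row shifts and turns the commanded pose from where the row before left it, along the tool's axes as they then stand; what a row does not reach is not made up. A row lasts 1/10 s, in which the tool goes at most 50 mm and 8.59 degrees, less where a joint would pass 70% of its speed; a pose out of reach is approached as far as the arm can. A call with a gripper value outside its range is refused whole. The fingers move at their own pace and stop on an object; "grip_force" is the grip in N (left out, the last holds). Time passes only in rows, so rows that do not move let the fingers close. It gives the time, the measured TCP pose, the force and the opening at its end, in the units of the state.
- monitor.observe(): the state, without advancing time (a new reading comes with each control period).
- imaging.get_image(name): name is "scene" or "top"; returns the picture (400x640x3 uint8, red, green, blue); there is no depth.
- imaging.camera_model(name): a dict with "mtx" (3x3 intrinsics, pixels), "R" (3x3) and "t" (3): a world point X has camera coordinates R X + t. Camera axes: x right, y down, z forward; pixel columns grow to the right and rows downward; lengths in m; the calibration is good to about 2 mm. A picture is of the moment at which its call begins. camera_model takes no time and is no camera call.
- order.finish_job(): hands the job in, once; it reports no verdict.
The state is a dict: "t": time; "q": joint angles; "dq": joint speeds; "joint_efforts": joint torques, N m; "tcp_pos": TCP position; "ee_rot": TCP orientation; "wrist_force": force on the tool from outside, world axes, zero at the start; "wrist_torque": the same for the moment, N m; "width": finger opening in m.
Only numpy, scipy, OpenCV 4.12 (cv2) and the standard library are available. Lean on these libraries where they do the work, as an engineer would, in place of code of your own. Each camera call takes 0.05 s, during which the arm holds its last target.

## Task

The smoked acrylic lid on the top cube has been left ajar: push it down with the fingertips until it is fully shut, then push the orange-handled latch lever over its centre so that it snaps across and its foot bears on the lid. Only push, lifting nothing, and leave the controller, the remote, the fidget cube and the bowl where they are. Finish with the lid shut and latched.

Things in the scene. Friction and masses are not known exactly. Their poses are not given: they have to be found in the camera images.
- caddy: two stacked smoked acrylic cubes in one piece, fixed to the cabinet: 164 x 164 mm footprint, 230 mm high without the lid; origin at the centre of the underside; z up, x from the open front of the lower cube (robot side) to the lid's hinge (far side), y to the left; a steel bracket on its right (-y) wall carries the latch lever
- lid (a joint): hinge of the lid, a 164 x 164 x 6 mm, 0.2 kg plate hinged on the far (+x) rim of the top cube, lifting at the front: 0 = fully shut (top face then 236 mm above the cabinet), positive = opened, rad; the stiff hinge stays where it is left, and some 2 to 4 N down near the front edge moves it
- lid_front (a point): middle of the lid's front (-x, robot-side) upper edge, moves with the lid; the hinge is 164 mm behind it
- lever (a joint): angle of the sprung over-centre latch lever, rad: 0 = unlatched, handle leaning 0.65 rad outwards (caddy -y) from vertical; 0.65 = handle upright, the dead centre; 1.3 = latched, handle leaning 0.65 rad inwards over the lid (caddy +y) with its foot on the lid. It springs to whichever end is nearer; about 0.25 N m starts it
- lever_pivot (a point): centre of the lever's pivot, whose axis runs along caddy x; 30 mm in front of the caddy's centre, 112 mm to its right, 250 mm up; bracket 34 mm wide along caddy x, reaching up to 14 mm above the pivot and 16 mm further out (-y)
- lever_tip (a point): free end of the lever's handle (orange, 14 mm thick), 85 mm from the pivot; swings in the plane square to caddy x. The foot, a 4 mm radius steel rod 45 mm long with a 12 mm black rubber ball, is on the same lever 1.09 rad further inwards
- controller: black game controller, 83 x 136 x 34 mm, lying in the lower cube; origin under its centre
- remote: grey remote control, 36 x 140 x 18 mm, lying in the lower cube behind the controller; origin under its centre
- fidget: steel fidget cube, 34 mm, on the cabinet right of the caddy; origin under its centre
- bowl: blue ceramic bowl, rim 110 mm across, 50 mm high, on the cabinet left of the caddy; origin under its centre

How it is judged:
On the way, in this order (a step that is already met when the one before it is completed fails the run):
1. the lid is fully shut, the lever still unlatched (value of joint lid below 0.03 rad and value of joint lever below 0.65 rad), for 0.2 s.
2. the lever has snapped over to its latched end, the lid shut (value of joint lid below 0.03 rad and value of joint lever above 1.22 rad), for 0.3 s.
At the end, for the whole second after the job is handed in: the lid is shut to within 0.03 rad (5 mm at its front edge), the lever rests within 0.08 rad of its latched end (1.3), and controller, remote, fidget cube and bowl are within 20 mm of where they started (all of step 2 and velocity of joint lever below 0.1 rad/s and distance of each of controller, remote, fidget, bowl from where it was at the start of the episode below 0.02 m); the robot touches nothing.
It fails at once if the lever is pushed over centre while the lid is not shut (value of joint lever above 0.75 rad and value of joint lid above 0.06 rad).
It fails at once if the lid is lifted further open (value of joint lid above 0.6 rad).
It fails at once if a bystander is pushed away, lifted or carried (distance of any of controller, remote, fidget, bowl from where it was at the start of the episode above 0.02 m).
It also fails if it takes over 40 s, if anything falls off the work surface, if the arm or the gripper's body presses on something with over 40 N, if the wrist force passes 120 N, or if a joint passes its speed limit or range.

## Working session

There is one attempt and no reset: what is moved stays moved. The work goes in short steps, Python scripts to look and compute and a tool call to move; the robot and the scene stay as the last step left them, time stands still between calls to the robot, and variables do not carry over. Pictures are saved under pics/ and viewed, and the job is handed in when it is done.

Besides the shell and the picture viewer there is one more tool, called after "Call:" as name([rows], argument=value, ...), one row to a line, values as JSON. move_arm: Moves the arm, as the interface text tells. Its arguments: {"type":"object","properties":{"plan":{"type":"array"},"grip_force":{"type":"number"}},"required":["plan"]}

```bash
mkdir -p pics; python3 - <<'E'
from workcell import monitor, imaging
import cv2
for n in("scene","top"):
    im=imaging.get_image(n); cv2.imwrite(f"pics/{n}0.png",im[:,:,::-1])
    c=imaging.camera_model(n); print(n,c)
print(monitor.observe())
E
```

```text
scene {'mtx': array([[368.81225408,   0.        , 308.88824668],
       [  0.        , 368.81225408, 203.96164562],
       [  0.        ,   0.        ,   1.        ]]), 'R': array([[ 0.04753016,  0.99877062, -0.01407597],
       [ 0.54764788, -0.03784176, -0.83585274],
       [-0.83535782,  0.03201954, -0.54877324]]), 't': array([-0.10284187, -0.16289537,  1.36856476])}
top {'mtx': array([[511.06727558,   0.        , 326.89930702],
       [  0.        , 511.06727558, 206.72307134],
       [  0.        ,   0.        ,   1.        ]]), 'R': array([[-0.01062737, -0.99968377,  0.02279058],
       [-0.99530225,  0.00838188, -0.096453  ],
       [ 0.09623147, -0.02370856, -0.99507658]]), 't': array([0.05133603, 0.6038544 , 1.34747694])}
{'t': 0.1, 'q': array([-1.38411565e+00,  1.58983078e-01,  1.59804781e+00, -6.82990546e-06,
        1.38622134e+00, -2.10095664e-01]), 'dq': array([ 0.00027786, -0.00113218, -0.00198025,  0.00195598,  0.00067321,
        0.00090594]), 'joint_efforts': array([ 5.41617192e-04, -3.86503208e+01, -3.22960603e+01,  7.03088357e-02,
        3.39176541e-02, -5.03132537e-05]), 'tcp_pos': array([ 0.22209177, -0.52982755,  0.2387483 ]), 'ee_rot': array([-3.07834458e+00, -6.18849393e-01, -1.99647041e-05]), 'wrist_force': array([ 0.0742235 ,  0.16116138, -0.29511333]), 'wrist_torque': array([-0.03342521,  0.03461642, -0.08489777]), 'width': 0.09170632504402179}
```

View pics/scene0.png

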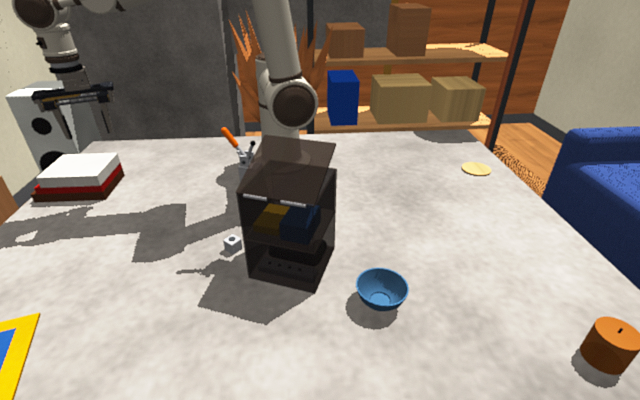

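View pics/top0.png

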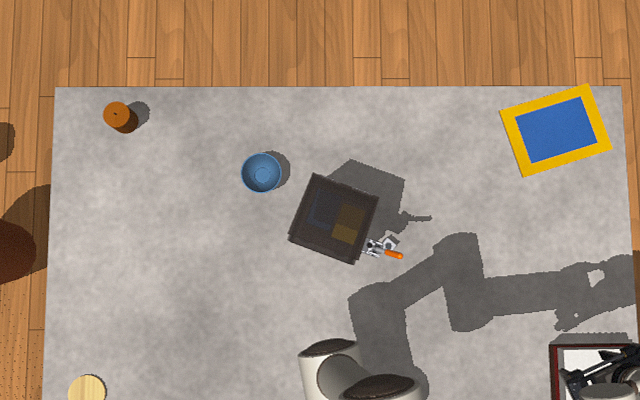

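The scene camera looks back towards the robot. It shows the caddy around (290,215) with its lid raised on the robot side, and the orange lever tip at about (227,131). In the top view the caddy is around (335,218) and the orange handle around (393,254). I'll zoom in for detail.

```bash
python3 - <<'E'
import cv2
a=cv2.imread("pics/top0.png")[160:280,270:430]; cv2.imwrite("pics/topz.png",cv2.resize(a,None,fx=5,fy=5,interpolation=cv2.INTER_CUBIC))
a=cv2.imread("pics/scene0.png")[110:300,210:350]; cv2.imwrite("pics/scz.png",cv2.resize(a,None,fx=3.1,fy=3.1,interpolation=cv2.INTER_CUBIC)*1)
E
```

```text
(no output)
```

View pics/topz.png

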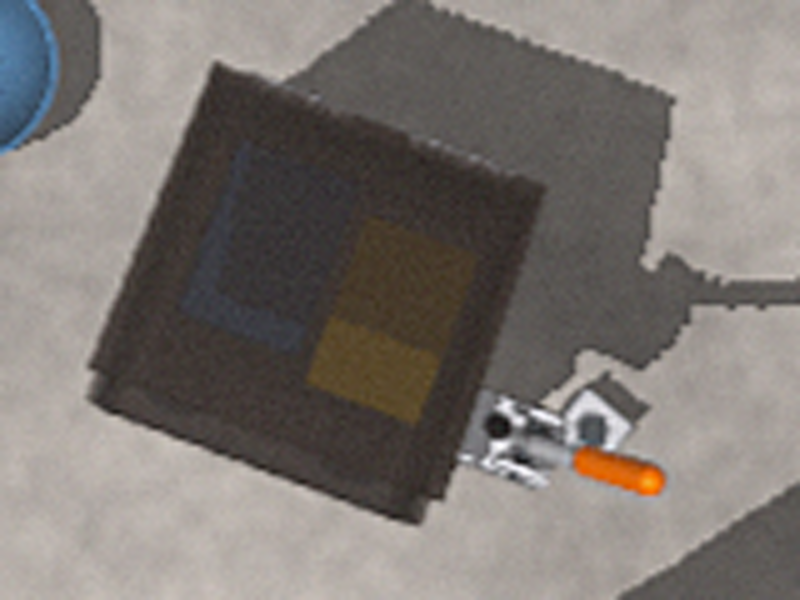

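View pics/scz.png

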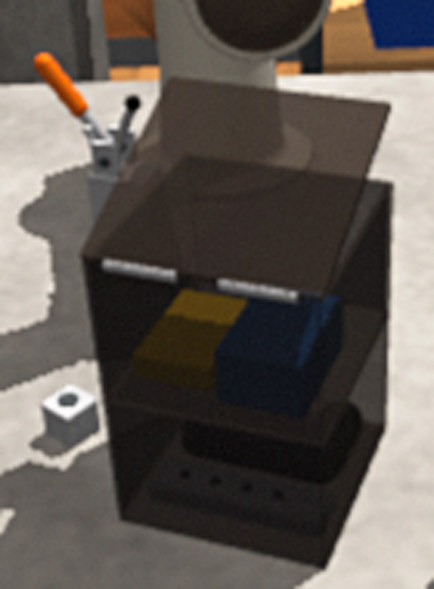

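```bash
cat > fit.py <<'E'
import numpy as np
from workcell import imaging
from scipy.optimize import least_squares
def proj(n,X):
    c=imaging.camera_model(n); p=c['mtx']@(c['R']@np.asarray(X)+c['t']); return p[:2]/p[2]
def caddy2w(p,P):
    c,s=np.cos(p[2]),np.sin(p[2]); return np.array([p[0]+c*P[0]-s*P[1],p[1]+s*P[0]+c*P[1],P[2]])
def lidpt(th,y,top=True):
    # hinge at (0.082, z 0.23)
    r=.164; dz=.006 if top else 0
    return np.array([.082-r*np.cos(th)-dz*np.sin(th)*-1*-1, y, .230+r*np.sin(th)+dz*np.cos(th)])
def lev(a,L=.085): # a lever angle
    b=a-.65
    return np.array([-.03,-.112+L*np.sin(b),.25+L*np.cos(b)])
E
python3 - <<'E'
from fit import *
S=lambda u,v:(210+u/3.1,110+v/3.1); T=lambda u,v:(270+u/5,160+v/5)
obs=[("scene",S(122,520),lambda p:np.array([.082,-.082,0])),
("scene",S(326,567),lambda p:np.array([.082,.082,0])),
("scene",S(383,432),lambda p:np.array([-.082,.082,0])),
("scene",S(391,184),lambda p:np.array([-.082,.082,.23])),
("scene",S(85,256),lambda p:np.array([.082,-.082,.236])),
("scene",S(165,78),lambda p:lidpt(p[3],-.082)),
("scene",S(390,103),lambda p:lidpt(p[3],.082)),
("scene",S(40,58),lambda p:lev(p[4])),
("scene",S(132,102),lambda p:lev(p[4]+1.09,.045)),
("top",T(218,65),lambda p:np.array([.082,.082,.234])),
("top",T(545,185),lambda p:np.array([.082,-.082,.234])),
("top",T(655,484),lambda p:lev(p[4])),
("top",T(498,427),lambda p:lev(p[4]+1.09,.045)),
]
f=lambda p:np.concatenate([proj(n,caddy2w(p,g(p)))-o for n,o,g in obs])
r=least_squares(f,[.5,0,-.3,.4,0],loss='soft_l1'); p=r.x
print(p); print(f(p).reshape(-1,2).round(1))
for n,t in(("lidfront",lidpt(p[3],0)),("fL",lidpt(p[3],.082)),("fR",lidpt(p[3],-.082)),("tip",lev(p[4])),("pivot",[-.03,-.112,.25])):
    X=caddy2w(p,t);print(n,X.round(4),(proj("top",X)-[270,160])*5)
E
```

```text
[ 0.5579752   0.03722658 -0.36756197  0.34891004  0.00795926]
[[-1.6 -0.5]
 [-0.4  0.3]
 [ 0.5 -1.9]
 [ 0.3 -1.7]
 [-2.2 -1.8]
 [ 1.9 -0.4]
 [ 0.5  0.1]
 [-1.4 -1.9]
 [-0.3 -0.5]
 [-1.7 -0.5]
 [-0.3  0.4]
 [ 0.5 -1.2]
 [-0.7 -1.2]]
lidfront [0.4888 0.0639 0.2917] [258.84735405 441.68538762]
fL [0.5182 0.1404 0.2917] [ 81.04056493 375.08026512]
fR [ 0.4593 -0.0126  0.2917] [436.98380547 508.4139992 ]
tip [ 0.4714 -0.104   0.3181] [657.69412506 477.76931524]
pivot [ 0.4897 -0.0565  0.25  ] [525.78748488 438.17882184]
```

The fit agrees to 1–2 px: caddy at (0.558, 0.037), yaw -0.37, lid about 0.35 rad, lever about 0. First I'll rise, close the jaws and turn the tool so the jaw axis runs along caddy x.

Call:
move_arm([
  {"z": -3.2,"az": -0.135,"jaw": 1},
  {"z": -3.2,"az": -0.135,"jaw": 1},
  {"z": -3.2,"az": -0.135,"jaw": 1},
  {"z": -3.2,"az": -0.135,"jaw": 1},
  {"z": -3.2,"az": -0.135,"jaw": 1},
], grip_force=10)

```text
invalid input
```

Call:
move_arm([
  {"az": -0.13,"jaw": 1},
  {"jaw": 1},
])

```text
invalid input
```

```bash
cat > go.py <<'E'
import sys,numpy as np
from workcell import monitor
from scipy.spatial.transform import Rotation as Ro
from fit import caddy2w
p=[.558,.0372,-.3676]
def delta(cx,cy,z):
    s=monitor.observe();R=Ro.from_rotvec(s['ee_rot']).as_matrix()
    T=caddy2w(p,[cx,cy,z]); print('t',s['t'],'tcp',s['tcp_pos'].round(4),'w',s['width'],'F',s['wrist_force'].round(1)); print(R.round(3)); print('target',T.round(3),'tool delta cm',(R.T@(T-s['tcp_pos'])*100).round(2))
    c,sn=np.cos(p[2]),np.sin(p[2]);Rc=np.array([[c,-sn,0],[sn,c,0],[0,0,1]])
    print('now caddy',(Rc.T@(s['tcp_pos']-[p[0],p[1],0])).round(4),'toolaxes in caddy\n',(Rc.T@R).round(3))
delta(*map(float,sys.argv[1:]))
E
python3 go.py -.055 .02 .4
```

```text
t 0.1 tcp [ 0.2221 -0.5298  0.2387] w 0.09170632504402179 F [ 0.1  0.2 -0.3]
[[ 0.922  0.386 -0.   ]
 [ 0.386 -0.922  0.002]
 [ 0.    -0.002 -1.   ]]
target [0.514 0.076 0.4  ] tool delta cm [ 50.31 -44.59 -16.04]
now caddy [-0.1097 -0.6499  0.2387] toolaxes in caddy
 [[ 0.722  0.692 -0.001]
 [ 0.692 -0.722  0.001]
 [ 0.    -0.002 -1.   ]]
```

Both calls were refused. I'll try a full row with every key.

Call:
move_arm([
  {"x": 0.0,"y": 0.0,"z": -3.2,"ax": 0.0,"ay": 0.0,"az": -0.135,"jaw": 1.0},
], grip_force=10)

```text
t: 0.2
tcp_pos: [0.2216, -0.5274, 0.2664]
ee_rot: [-3.019, -0.826, -0.001]
wrist_force: [0.4, -0.4, -0.0]
width: 0.086
```

Call:
move_arm([
  {"x": 0,"y": 0,"z": -3.2,"ax": 0,"ay": 0,"az": -0.135,"jaw": 1},
  {"x": 0,"y": 0,"z": -3.2,"ax": 0,"ay": 0,"az": -0.135,"jaw": 1},
  {"x": 0,"y": 0,"z": -3.2,"ax": 0,"ay": 0,"az": -0.135,"jaw": 1},
  {"x": 0,"y": 0,"z": -3.2,"ax": 0,"ay": 0,"az": -0.135,"jaw": 1},
  {"x": 0,"y": 0,"z": 0,"ax": 0,"ay": 0,"az": -0.131,"jaw": 1},
])

```text
t: 0.7
tcp_pos: [0.2225, -0.5316, 0.4049]
ee_rot: [2.579, 1.78, -0.005]
wrist_force: [1.5, -1.1, -0.3]
width: 0.046
```

```bash
python3 go.py -.055 .02 .4
```

```text
t 0.7 tcp [ 0.2225 -0.5316  0.4049] w 0.04599091438383373 F [ 1.5 -1.1 -0.3]
[[ 0.355  0.935  0.002]
 [ 0.935 -0.355 -0.008]
 [-0.007  0.004 -1.   ]]
target [0.514 0.076 0.4  ] tool delta cm [6.711e+01 5.710e+00 4.000e-02]
now caddy [-0.1087 -0.6514  0.4049] toolaxes in caddy
 [[-0.005  1.     0.004]
 [ 1.     0.005 -0.007]
 [-0.007  0.004 -1.   ]]
```

Now tool x lies along caddy +y and tool y along caddy +x. I'll travel over the lid.

Call:
move_arm([
  {"x": 4.2,"y": 0.36,"z": 0,"ax": 0,"ay": 0,"az": 0,"jaw": 1},
  {"x": 4.2,"y": 0.36,"z": 0,"ax": 0,"ay": 0,"az": 0,"jaw": 1},
  {"x": 4.2,"y": 0.36,"z": 0,"ax": 0,"ay": 0,"az": 0,"jaw": 1},
  {"x": 4.2,"y": 0.36,"z": 0,"ax": 0,"ay": 0,"az": 0,"jaw": 1},
  {"x": 4.2,"y": 0.36,"z": 0,"ax": 0,"ay": 0,"az": 0,"jaw": 1},
])

```text
t: 1.2
tcp_pos: [0.3149, -0.3392, 0.3991]
ee_rot: [-2.59, -1.777, -0.0]
wrist_force: [-0.5, -0.3, -0.7]
width: 0.0062
```

Call:
move_arm([
  {"x": 4.2,"y": 0.36,"z": 0,"ax": 0,"ay": 0,"az": 0,"jaw": 1},
  {"x": 4.2,"y": 0.36,"z": 0,"ax": 0,"ay": 0,"az": 0,"jaw": 1},
  {"x": 4.2,"y": 0.36,"z": 0,"ax": 0,"ay": 0,"az": 0,"jaw": 1},
  {"x": 4.2,"y": 0.36,"z": 0,"ax": 0,"ay": 0,"az": 0,"jaw": 1},
  {"x": 4.2,"y": 0.36,"z": 0,"ax": 0,"ay": 0,"az": 0,"jaw": 1},
])

```text
t: 1.7
tcp_pos: [0.4072, -0.1496, 0.3993]
ee_rot: [-2.59, -1.777, 0.0]
wrist_force: [0.8, -1.4, 0.1]
width: 0.0005
```

```bash
python3 go.py -.055 .02 .4
```

```text
t 1.7 tcp [ 0.4072 -0.1496  0.3993] w 0.0005238094824557644 F [ 0.8 -1.4  0.1]
[[ 0.36   0.933 -0.   ]
 [ 0.933 -0.36   0.   ]
 [ 0.    -0.    -1.   ]]
target [0.514 0.076 0.4  ] tool delta cm [24.86  1.85 -0.07]
now caddy [-0.0736 -0.2286  0.3993] toolaxes in caddy
 [[ 0.001  1.    -0.   ]
 [ 1.    -0.001  0.   ]
 [ 0.    -0.    -1.   ]]
```

Call:
move_arm([
  {"x": 4.2,"y": 0.36,"z": 0,"ax": 0,"ay": 0,"az": 0,"jaw": 1},
  {"x": 4.2,"y": 0.36,"z": 0,"ax": 0,"ay": 0,"az": 0,"jaw": 1},
  {"x": 4.2,"y": 0.36,"z": 0,"ax": 0,"ay": 0,"az": 0,"jaw": 1},
  {"x": 4.2,"y": 0.36,"z": 0,"ax": 0,"ay": 0,"az": 0,"jaw": 1},
  {"x": 4.2,"y": 0.36,"z": 0,"ax": 0,"ay": 0,"az": 0,"jaw": 1},
])

```text
t: 2.2
tcp_pos: [0.4995, 0.0399, 0.3992]
ee_rot: [-2.59, -1.778, 0.001]
wrist_force: [0.1, -0.1, 0.5]
width: 0.0005
```

Call:
move_arm([
  {"x": 3.2,"y": 0,"z": 0,"ax": 0,"ay": 0,"az": 0,"jaw": 1},
  {"x": 0,"y": 0,"z": 2.0,"ax": 0,"ay": 0,"az": 0,"jaw": 1},
  {"x": 0,"y": 0,"z": 2.0,"ax": 0,"ay": 0,"az": 0,"jaw": 1},
  {"x": 0,"y": 0,"z": 0,"ax": 0,"ay": 0,"az": 0,"jaw": 1},
])

```text
t: 2.6
tcp_pos: [0.5093, 0.0684, 0.3561]
ee_rot: [-2.586, -1.776, 0.008]
wrist_force: [-0.1, -1.3, -0.0]
width: 0.0001
```

```bash
python3 go.py -.055 .02 .261; python3 -c "
from workcell import imaging;import cv2
cv2.imwrite('pics/s1.png',cv2.resize(imaging.get_image('scene')[90:310,190:370],None,fx=2.6,fy=2.6)[:,:,::-1])"
```

```text
t 2.6 tcp [0.5093 0.0684 0.3561] w 0.0001331336289178481 F [-0.1 -1.3 -0. ]
[[ 0.359  0.933 -0.007]
 [ 0.933 -0.359  0.001]
 [-0.002 -0.006 -1.   ]]
target [0.514 0.076 0.261] tool delta cm [0.86 0.23 9.5 ]
now caddy [-0.0567  0.0116  0.3561] toolaxes in caddy
 [[-0.     1.    -0.006]
 [ 1.     0.    -0.002]
 [-0.002 -0.006 -1.   ]]
```

View pics/s1.png

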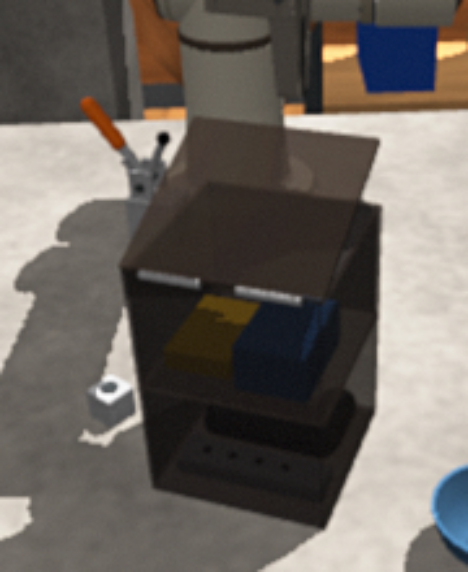

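```bash
python3 -c "
from workcell import imaging;import cv2
from fit import *
print(proj('scene',[.509,.068,.331]),proj('top',[.509,.068,.331]))
cv2.imwrite('pics/s2.png',imaging.get_image('scene')[:,:,::-1])
cv2.imwrite('pics/t2.png',imaging.get_image('top')[:,:,::-1])"
```

```text
[301.45708504 125.08010765] [319.94033372 238.32772724]
```

View pics/s2.png

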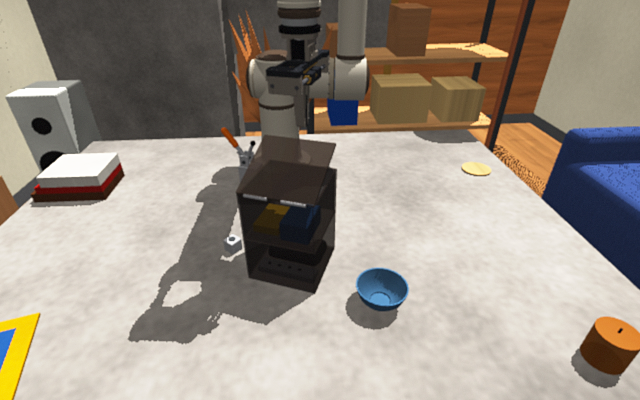

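View pics/t2.png

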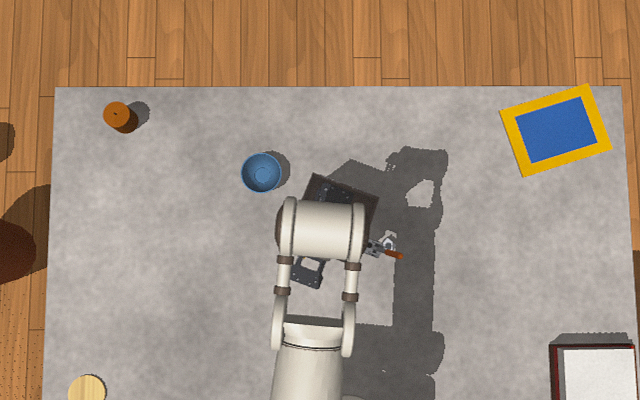

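```bash
python3 -c "
import cv2
from fit import *
for z in (.331,.356,.42,.5): print(z,proj('scene',[.509,.068,z]))
cv2.imwrite('pics/s3.png',cv2.resize(cv2.imread('pics/s2.png')[30:180,220:360],None,fx=4,fy=4,interpolation=2))"
```

```text
0.331 [301.45708504 125.08010765]
0.356 [301.1481794  113.36425215]
0.42 [300.303367    81.32307566]
0.5 [299.12301441  36.55587549]
```

View pics/s3.png

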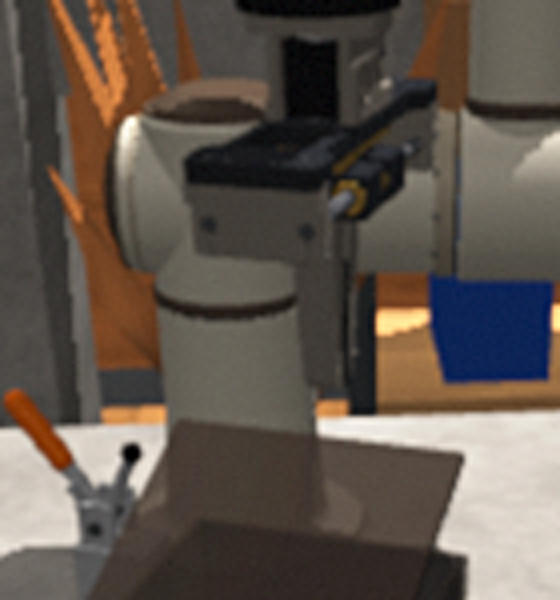

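The picture confirms the fingertips at about (300,127), as predicted, above the raised lid, with the lever still leaning outwards. I'll press down.

Call:
move_arm([
  {"x": 0,"y": 0,"z": 1.5,"ax": 0,"ay": 0,"az": 0,"jaw": 1},
  {"x": 0,"y": 0,"z": 1.5,"ax": 0,"ay": 0,"az": 0,"jaw": 1},
  {"x": 0,"y": 0,"z": 1.0,"ax": 0,"ay": 0,"az": 0,"jaw": 1},
  {"x": 0,"y": 0,"z": 1.0,"ax": 0,"ay": 0,"az": 0,"jaw": 1},
])

```text
t: 3.15
tcp_pos: [0.5104, 0.0679, 0.3085]
ee_rot: [-2.59, -1.777, 0.001]
wrist_force: [-1.0, 0.3, 1.9]
width: 0.0006
```

Call:
move_arm([
  {"x": 0,"y": 0,"z": 1.0,"ax": 0,"ay": 0,"az": 0,"jaw": 1},
  {"x": 0,"y": 0,"z": 1.0,"ax": 0,"ay": 0,"az": 0,"jaw": 1},
  {"x": 0,"y": 0,"z": 1.0,"ax": 0,"ay": 0,"az": 0,"jaw": 1},
])

```text
t: 3.45
tcp_pos: [0.5107, 0.068, 0.2789]
ee_rot: [-2.59, -1.777, -0.0]
wrist_force: [-2.0, 0.1, 2.6]
width: 0.0004
```

```bash
python3 go.py -.055 .02 .261
```

```text
t 3.45 tcp [0.5107 0.068  0.2789] w 0.0004165555464838385 F [-2.   0.1  2.6]
[[ 0.36   0.933 -0.   ]
 [ 0.933 -0.36   0.   ]
 [ 0.    -0.    -1.   ]]
target [0.514 0.076 0.261] tool delta cm [0.83 0.02 1.79]
now caddy [-0.0552  0.0117  0.2789] toolaxes in caddy
 [[ 0.  1. -0.]
 [ 1. -0.  0.]
 [ 0. -0. -1.]]
```

Call:
move_arm([
  {"x": 0,"y": 0,"z": 1.0,"ax": 0,"ay": 0,"az": 0,"jaw": 1},
  {"x": 0,"y": 0,"z": 0.5,"ax": 0,"ay": 0,"az": 0,"jaw": 1},
  {"x": 0,"y": 0,"z": 0.2,"ax": 0,"ay": 0,"az": 0,"jaw": 1},
  {"x": 0,"y": 0,"z": 0,"ax": 0,"ay": 0,"az": 0,"jaw": 1},
])

```text
t: 3.85
tcp_pos: [0.5107, 0.0678, 0.2622]
ee_rot: [2.59, 1.777, -0.001]
wrist_force: [0.6, -0.2, -1.5]
width: 0.0005
```

Call:
move_arm([
  {"x": 0,"y": 0,"z": 0.2,"ax": 0,"ay": 0,"az": 0,"jaw": 1},
  {"x": 0,"y": 0,"z": 0,"ax": 0,"ay": 0,"az": 0,"jaw": 1},
])

```text
t: 4.05
tcp_pos: [0.5112, 0.0678, 0.2614]
ee_rot: [2.589, 1.777, 0.002]
wrist_force: [-0.3, -0.2, 2.8]
width: 0.0005
```

Call:
move_arm([
  {"x": 0,"y": 0,"z": 0.2,"ax": 0,"ay": 0,"az": 0,"jaw": 1},
  {"x": 0,"y": 0,"z": 0,"ax": 0,"ay": 0,"az": 0,"jaw": 1},
])

```text
t: 4.25
tcp_pos: [0.5112, 0.0678, 0.2613]
ee_rot: [2.589, 1.777, 0.002]
wrist_force: [-5.6, -0.3, 13.3]
width: 0.0004
```

Call:
move_arm([
  {"x": 0,"y": 0,"z": 0.2,"ax": 0,"ay": 0,"az": 0,"jaw": 1},
  {"x": 0,"y": 0,"z": 0,"ax": 0,"ay": 0,"az": 0,"jaw": 1},
])

```text
t: 4.45
tcp_pos: [0.5112, 0.0678, 0.2611]
ee_rot: [2.588, 1.777, 0.003]
wrist_force: [-9.5, 0.2, 21.6]
width: 0.0005
```

The stop is firm at fingertip z = 0.236, so the lid is shut. I'll lift off, check, and move across to the outer side of the lever.

Call:
move_arm([
  {"x": 0,"y": 0,"z": -2.0,"ax": 0,"ay": 0,"az": 0,"jaw": 1},
  {"x": 0,"y": 0,"z": -4.0,"ax": 0,"ay": 0,"az": 0,"jaw": 1},
  {"x": 0,"y": 0,"z": -4.0,"ax": 0,"ay": 0,"az": 0,"jaw": 1},
  {"x": 0,"y": 0,"z": -4.5,"ax": 0,"ay": 0,"az": 0,"jaw": 1},
  {"x": 0,"y": 0.5,"z": 0,"ax": 0,"ay": 0,"az": 0,"jaw": 1},
])

```text
t: 4.95
tcp_pos: [0.5175, 0.066, 0.4092]
ee_rot: [2.583, 1.773, 0.016]
wrist_force: [0.5, 0.0, 0.3]
width: 0.0005
```

Call:
move_arm([
  {"x": -4.6,"y": 0.4,"z": 0,"ax": 0,"ay": 0,"az": 0,"jaw": 1},
  {"x": -4.6,"y": 0.4,"z": 0,"ax": 0,"ay": 0,"az": 0,"jaw": 1},
  {"x": -4.6,"y": 0.4,"z": 0,"ax": 0,"ay": 0,"az": 0,"jaw": 1},
  {"x": -4.6,"y": 0.4,"z": 0,"ax": 0,"ay": 0,"az": 0,"jaw": 1},
  {"x": -4.6,"y": 0.4,"z": 0,"ax": 0,"ay": 0,"az": 0,"jaw": 1},
])

```text
t: 5.45
tcp_pos: [0.4505, -0.1573, 0.4009]
ee_rot: [2.59, 1.778, -0.0]
wrist_force: [0.5, 0.1, -0.4]
width: 0.0006
```

```bash
python3 go.py -.03 -.215 .31;python3 -c "
from workcell import imaging;import cv2
cv2.imwrite('pics/s4.png',cv2.resize(imaging.get_image('scene')[30:230,190:370],None,fx=3,fy=3,interpolation=2)[:,:,::-1])"
```

```text
t 5.45 tcp [ 0.4505 -0.1573  0.4009] w 0.0005545664321143483 F [ 0.5  0.1 -0.4]
[[ 0.36   0.933 -0.   ]
 [ 0.933 -0.36  -0.   ]
 [-0.    -0.    -1.   ]]
target [ 0.453 -0.153  0.31 ] tool delta cm [0.52 0.04 9.09]
now caddy [-0.0304 -0.2202  0.4009] toolaxes in caddy
 [[ 0.  1. -0.]
 [ 1. -0. -0.]
 [-0. -0. -1.]]
```

View pics/s4.png

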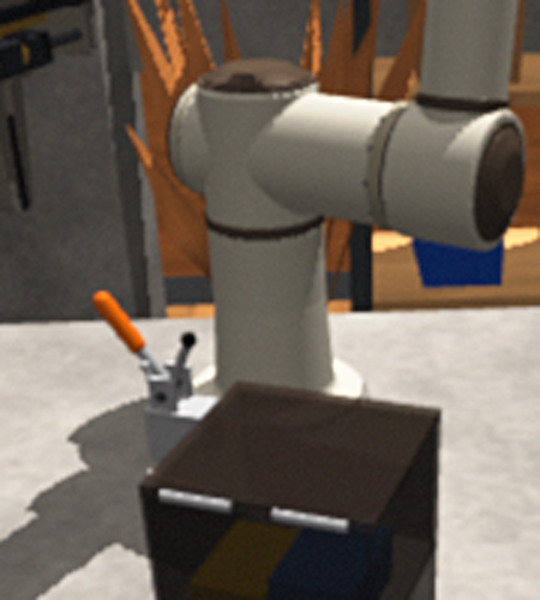

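The lid now lies flush (its front edge meets the rim at (330,395) in the crop) and the lever still leans outwards. I'll check the gripper's projection, then descend beside the lever.

```bash
python3 -c "
from fit import *
print(proj('scene',[.4505,-.1573,.376]))"
```

```text
[193.72426766  97.92307688]
```

Call:
move_arm([
  {"x": 0,"y": 0,"z": 3.0,"ax": 0,"ay": 0,"az": 0,"jaw": 1},
  {"x": 0,"y": 0,"z": 3.0,"ax": 0,"ay": 0,"az": 0,"jaw": 1},
  {"x": 0,"y": 0,"z": 3.0,"ax": 0,"ay": 0,"az": 0,"jaw": 1},
  {"x": 0,"y": 0,"z": 0,"ax": 0,"ay": 0,"az": 0,"jaw": 1},
])

```text
t: 5.9
tcp_pos: [0.4493, -0.1543, 0.3066]
ee_rot: [-2.584, -1.772, 0.005]
wrist_force: [0.0, -0.1, -0.2]
width: 0.0005
```

```bash
python3 go.py -.03 -.11 .31;python3 -c "
from workcell import imaging;import cv2
cv2.imwrite('pics/s5.png',cv2.resize(imaging.get_image('scene')[30:230,170:350],None,fx=3,fy=3,interpolation=2)[:,:,::-1])"
```

```text
t 5.9 tcp [ 0.4493 -0.1543  0.3066] w 0.0005414412031287926 F [ 0.  -0.1 -0.2]
[[ 0.36   0.933 -0.008]
 [ 0.933 -0.36   0.005]
 [ 0.002 -0.009 -1.   ]]
target [ 0.49  -0.055  0.31 ] tool delta cm [10.78  0.25 -0.32]
now caddy [-0.0326 -0.2178  0.3066] toolaxes in caddy
 [[ 0.001  1.    -0.009]
 [ 1.    -0.001  0.002]
 [ 0.002 -0.009 -1.   ]]
```

View pics/s5.png

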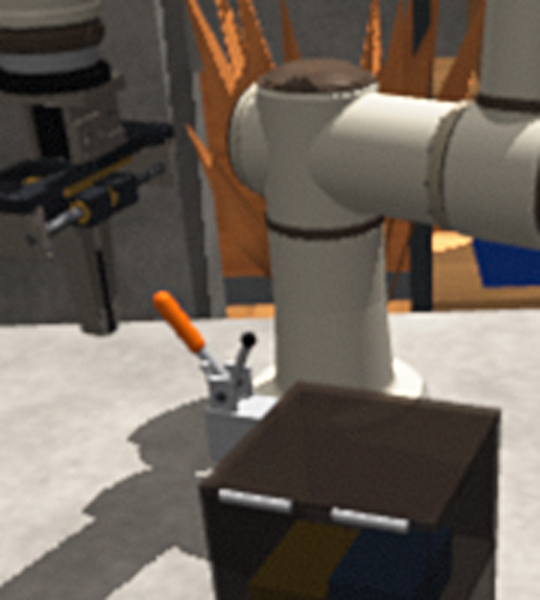

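The fingers are outside the lever with a clear gap (fingertips at (100,330), handle tip at (160,297) in the crop). I'll push inwards.

Call:
move_arm([
  {"x": 2.0,"y": 0,"z": 0,"ax": 0,"ay": 0,"az": 0,"jaw": 1},
  {"x": 1.5,"y": 0,"z": 0,"ax": 0,"ay": 0,"az": 0,"jaw": 1},
  {"x": 1.5,"y": 0,"z": 0,"ax": 0,"ay": 0,"az": 0,"jaw": 1},
  {"x": 1.0,"y": 0,"z": 0,"ax": 0,"ay": 0,"az": 0,"jaw": 1},
])

```text
t: 6.35
tcp_pos: [0.4742, -0.1011, 0.3156]
ee_rot: [2.584, 1.773, -0.0]
wrist_force: [-1.8, -4.6, 4.8]
width: 0.0003
```

Call:
move_arm([
  {"x": 1.0,"y": 0,"z": 0,"ax": 0,"ay": 0,"az": 0,"jaw": 1},
  {"x": 1.0,"y": 0,"z": 0,"ax": 0,"ay": 0,"az": 0,"jaw": 1},
])

```text
t: 6.55
tcp_pos: [0.4812, -0.0811, 0.3139]
ee_rot: [2.588, 1.775, 0.003]
wrist_force: [-0.1, -1.5, 1.8]
width: 0.0003
```

```bash
python3 go.py -.03 -.11 .31;python3 -c "
from workcell import imaging;import cv2
cv2.imwrite('pics/s6.png',cv2.resize(imaging.get_image('scene')[30:230,170:350],None,fx=3,fy=3,interpolation=2)[:,:,::-1])"
```

```text
t 6.55 tcp [ 0.4812 -0.0811  0.3139] w 0.00031058863777079813 F [-0.1 -1.5  1.8]
[[ 0.36   0.933  0.003]
 [ 0.933 -0.36  -0.002]
 [-0.001  0.004 -1.   ]]
target [ 0.49  -0.055  0.31 ] tool delta cm [ 2.8  -0.09  0.39]
now caddy [-0.0292 -0.138   0.3139] toolaxes in caddy
 [[ 0.001  1.     0.004]
 [ 1.    -0.001 -0.001]
 [-0.001  0.004 -1.   ]]
```

View pics/s6.png

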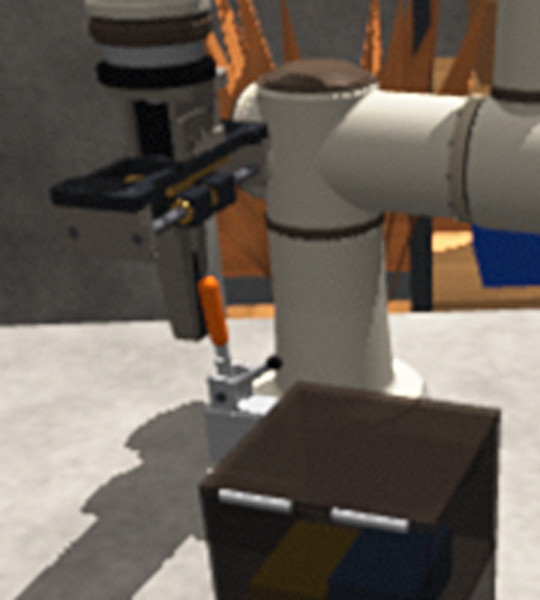

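The handle (210,285)→(222,340) is almost upright in front of the finger, and the lid is still flush. I'll push past centre.

Call:
move_arm([
  {"x": 1.0,"y": 0,"z": 0,"ax": 0,"ay": 0,"az": 0,"jaw": 1},
  {"x": 1.0,"y": 0,"z": 0,"ax": 0,"ay": 0,"az": 0,"jaw": 1},
  {"x": 1.0,"y": 0,"z": 0,"ax": 0,"ay": 0,"az": 0,"jaw": 1},
  {"x": 0,"y": 0,"z": 0,"ax": 0,"ay": 0,"az": 0,"jaw": 1},
])

```text
t: 7.0
tcp_pos: [0.4911, -0.0517, 0.3113]
ee_rot: [-2.588, -1.779, -0.0]
wrist_force: [0.9, -0.4, 0.6]
width: 0.0005
```

```bash
python3 go.py -.03 -.22 .31;python3 -c "
from workcell import imaging;import cv2
cv2.imwrite('pics/s7.png',cv2.resize(imaging.get_image('scene')[30:230,170:350],None,fx=3,fy=3,interpolation=2)[:,:,::-1])"
```

```text
t 7.0 tcp [ 0.4911 -0.0517  0.3113] w 0.00049290001844901 F [ 0.9 -0.4  0.6]
[[ 0.358  0.934 -0.   ]
 [ 0.934 -0.358  0.001]
 [ 0.001 -0.001 -1.   ]]
target [ 0.451 -0.157  0.31 ] tool delta cm [-11.3    0.03   0.12]
now caddy [-0.0305 -0.107   0.3113] toolaxes in caddy
 [[-0.001  1.    -0.001]
 [ 1.     0.001  0.001]
 [ 0.001 -0.001 -1.   ]]
```

View pics/s7.png

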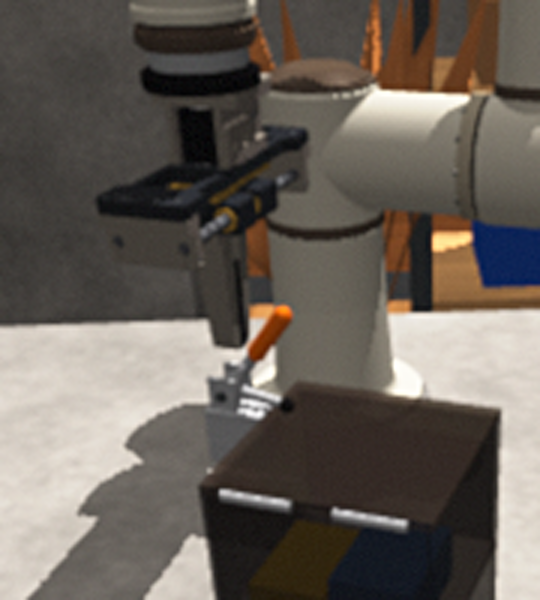

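The lever has snapped across: the tip is at (285,312) and the black foot sits on the lid at (287,405). I'll back straight out, raise the arm and take a last look.

Call:
move_arm([
  {"x": -2.5,"y": 0,"z": 0,"ax": 0,"ay": 0,"az": 0,"jaw": 1},
  {"x": -4.0,"y": 0,"z": 0,"ax": 0,"ay": 0,"az": 0,"jaw": 1},
  {"x": -4.0,"y": 0,"z": -2,"ax": 0,"ay": 0,"az": 0,"jaw": 1},
  {"x": -3.0,"y": 0,"z": -3,"ax": 0,"ay": 0,"az": 0,"jaw": 1},
  {"x": 0,"y": 0,"z": -3,"ax": 0,"ay": 0,"az": 0,"jaw": 1},
])

```text
t: 7.55
tcp_pos: [0.4407, -0.1819, 0.3919]
ee_rot: [-2.594, -1.771, 0.003]
wrist_force: [0.2, 0.1, 0.7]
width: 0.0003
```

Call:
move_arm([
  {"x": -4.0,"y": 0,"z": 0,"ax": 0,"ay": 0,"az": 0,"jaw": 1},
  {"x": -4.0,"y": 0,"z": 0,"ax": 0,"ay": 0,"az": 0,"jaw": 1},
  {"x": 0,"y": 0,"z": 0,"ax": 0,"ay": 0,"az": 0,"jaw": 1},
  {"x": 0,"y": 0,"z": 0,"ax": 0,"ay": 0,"az": 0,"jaw": 1},
  {"x": 0,"y": 0,"z": 0,"ax": 0,"ay": 0,"az": 0,"jaw": 1},
])

```text
t: 8.05
tcp_pos: [0.4137, -0.253, 0.3915]
ee_rot: [-2.589, -1.778, -0.001]
wrist_force: [-0.1, -0.2, 0.7]
width: 0.0008
```

```bash
python3 -c "
from workcell import imaging,monitor;import cv2,numpy as np
from fit import *
p=[.558,.0372,-.3676]
a=imaging.get_image('scene')
for n,X in (('tip1.3',lev(1.3)),('ball1.3',lev(2.39,.045)),('lidL',lidpt(0,.082)),('lidR',lidpt(0,-.082))): print(n,(proj('scene',caddy2w(p,X))-[200,100])*3.5)
cv2.imwrite('pics/s8.png',cv2.resize(a[100:270,200:420],None,fx=3.5,fy=3.5,interpolation=2)[:,:,::-1])
t=imaging.get_image('top');cv2.imwrite('pics/t8.png',cv2.resize(t[130:290,220:440],None,fx=3.5,fy=3.5,interpolation=2)[:,:,::-1])
print(monitor.observe()['wrist_force'])"
```

```text
tip1.3 [227.2983035  112.61241473]
ball1.3 [226.47926311 224.06239508]
lidL [477.72466851 228.34231412]
lidR [239.42480924 195.61785919]
[-0.26710694  0.97775571  0.39798062]
```

View pics/s8.png

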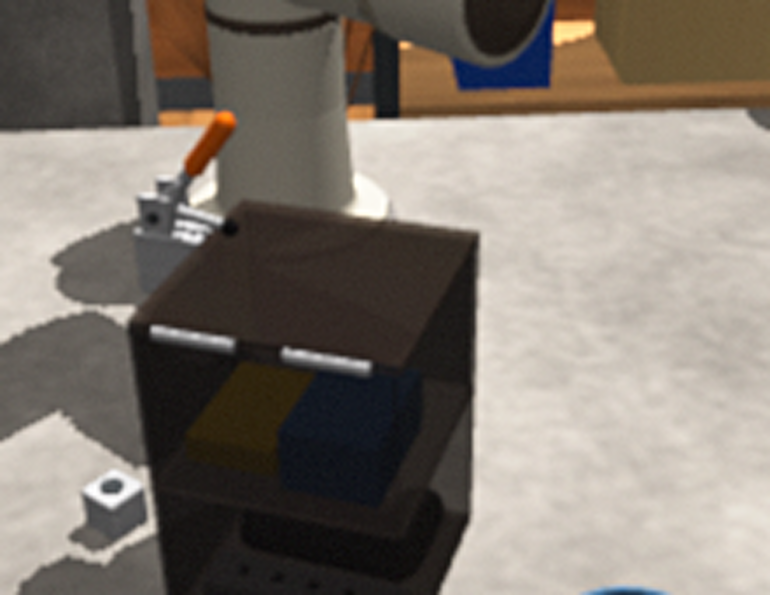

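View pics/t8.png

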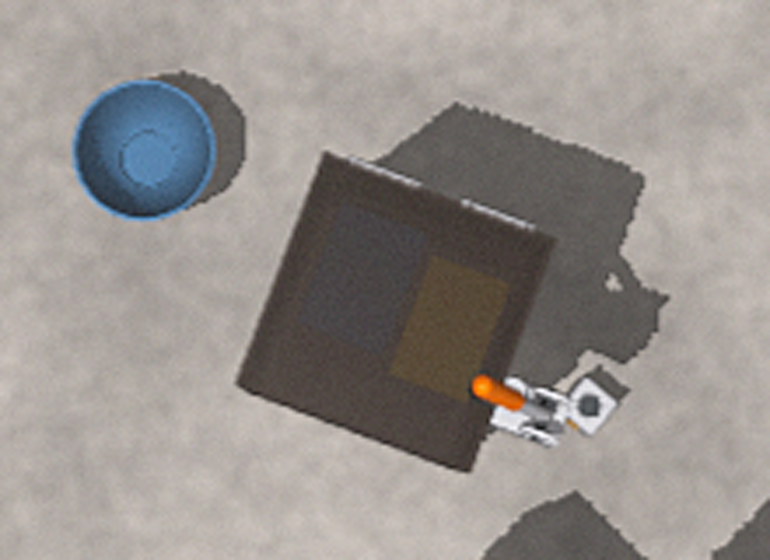

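The lever tip at (228,118), the foot at (229,228) and the lid's front corners at (240,203) and (478,232) all match the predictions for shut and latched to within about 2 px of the original image. The bowl and fidget cube haven't moved.

```bash
python3 -c "
from workcell import order
print(order.finish_job())"
```

```text
the job is handed in; nothing more can be done
None
```

The lid is shut and latched, and the job was handed in at about 8 s of the 40 s allowed. I used only pushes, and no verdict was reported.

- **Lid:** I pressed it down near its front edge with closed fingertips. It met a firm stop at fingertip height 0.236 m, with about 22 N upwards on the wrist, and the pictures show it flush.
- **Lever:** I then pushed the handle inwards past upright, and it snapped across.
- **Last checks:** The lever tip, its foot and the lid's front corners lie within about 2 px of where a fully latched lever and a shut lid should appear. That pixel comparison is my only measure of the lever angle.
- **Bystanders:** The bowl and fidget cube look unmoved. The controller and remote sit inside the lower cube, which the arm never entered, but I could not measure them through the smoked acrylic.
- **Arm:** It stands clear of everything, with about 1 N left on the wrist sensor, which is its noise level.
- **Refused calls:** My first two move calls were refused as invalid because each row must carry every key. No motion came from them.

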